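Take the bayonet filter head off the reader

TASK

Take the black filter head off the white reader: press the round red release button beside it all the way down (it stays down by itself), then twist the head anticlockwise as seen from above, roughly a quarter turn, until you feel it come up against its stop, and lift it straight off. Put it down gently, not dropped, standing upright in the round grey dish and let go. Leave the other things on the desk alone.

Things in the scene. Friction and masses are not known exactly. Their poses are not given: they have to be found in the camera images.
- reader: White bench reader fixed to the desk: a box, top 60 mm above the desk, from x = -100 to +60 mm and y = -62 to +62 mm about its origin, which lies at desk height under the bayonet axis (z up). The button is on its -x side. Round the axis stands a collar, 72 mm outside diameter, 15 mm high; inside it two flanges hold the head's lugs down (about 3 mm of lift); the socket floor is the box top.
- socket (a point): Centre of the socket floor, on the reader's bayonet axis, 60 mm above the desk. Slots let the lugs out at the end of the turn. Slots and rigid end stops are hidden under the head, at a new angle each time: the stop comes 72 to 116 degrees anticlockwise (from above) of the locked position. The head lifts out when at the stop or up to about 12 degrees short of it, nowhere else.
- button_top (a point): Centre of the top face of the round red release button, 21 mm in diameter, 75 mm from the bayonet axis on the reader's -x side; at the start it stands 14 mm above the box top (74 mm above the desk). A steel bezel 3 mm high surrounds it.
- release_button (a joint): Travel of the release button, in m: 0 = up (two pins beside the lugs lock the head), 0.008 = fully down on a rigid end stop (pins withdrawn). No spring: friction holds it, it takes about 5 N to move and stays where it is left. The lugs pass only when it is down by more than 0.006.
- filter_head: Black filter head, 68 mm high, 105 to 210 g. Origin at the centre of its underside, z up its axis. Steel spigot 34 mm in diameter, 18 mm high, with lugs at its foot along +x and -x (52 mm tip to tip, 16 wide, 7 thick); black disc 60 mm in diameter above it to 40 mm. At first it stands locked in the socket, its x along the reader's x within 2 degrees; it has about 3 mm of play and turns easily.
- grip (a point): Centre of the grey wing grip on top of the filter head: a bar 48 mm long along the head's x, 14 mm thick along its y, from 40 to 68 mm above the head's underside. This point lies on the axis, 54 mm above the underside; the head's axes.
- dish: Round grey parking dish fixed to the desk, 110 mm outside diameter; inner floor 100 mm in diameter and 6 mm above the desk, rim 16 mm above the desk. Origin at the centre of its underside.
- cup_1: Specimen cup with orange lid, 61 mm diameter, 62 mm high, origin at the centre of its underside; to be left alone.
- reagent_1: Small white bottle with red cap, 33 mm diameter, 65 mm high, origin at the centre of its underside; to be left alone.
- timer: White bench timer with three buttons, 34 x 68 x 63 mm, origin at the centre of its underside; to be left alone.
- cartridge_3: Blue test cartridge, 39 x 44 x 73 mm, origin at the centre of its underside; to be left alone.
Mind the look-alikes: they are no part of the job. Leave any turquoise look-alike of the filter_head alone.

How it is judged:
By the outcome, as a careful person would: the job done as asked, in the order asked, and still so for the second after the job is handed in, with the robot touching nothing.
It also fails if it takes over 72 s, if anything falls off the work surface, if the arm or the gripper's body presses on something with over 40 N, if the wrist force passes 120 N, or if a joint passes its speed limit or range.

ROBOT

A 6-joint arm with a two-finger parallel gripper is mounted at the origin on a cart in front of the work surface, level with it; the furniture and walls round the work are solid. World frame = base frame: x ahead of the robot, y to its left, z up, the work surface at z = 0. Lengths are in mm, angles in rad, forces in N, time in s.
With the tool pointing down it reaches from about 400 to 925 mm from the base axis. Payload 12.5 kg.
Tool frame: the origin (TCP) lies on the front face of the gripper's body, between the roots of the fingers; the fingertips stand 78 mm ahead of it and the grasp point (between the pads) lies 59 mm ahead of it (env.nose_length is the distance from the TCP to the fingertips, in mm); z points along the fingers, y is the line along which they close (so a half turn about z gives the same grasp; the last joint's range is limited). The gripper opens to 95 mm and grips with 3 to 60 N. Pads are 20 mm wide; open, the fingers measure 119 mm over their backs; the gripper's body (75 mm by 180 mm) begins 59 mm behind the grasp point.
Start: joints at [1.085, 0.491, 1.559, -0, 1.092, -0.106], TCP at [231.691, 580.48, 292.261] pointing down, gripper open.
Joint ranges: [-3.1, 3.1], [-0.84, 2.19], [0.05, 2.79], [-1.13, 4.28], [0.06, 2.93], [-2.69, 2.69]. Speed limits (rad/s): [2.22, 2.22, 2.79, 3.14, 3.14, 3.14].

INTERFACE

Orientations are given as [roll, pitch, yaw] about the fixed x, y, z axes, in that order (R = Rz(yaw) Ry(pitch) Rx(roll)).
In Python, from cell import env gives the robot as it stands.
- The arm moves only by the tool jog_arm, never from a script. Its argument "motion" is a list of rows, each a list of 7 numbers: the turn, a rotation vector about the tool's x, y, z in degrees, then the shift along the tool's x, y, z in mm, then the finger opening in mm, from 0 to 95.1. In form: [[wx, wy, wz, x, y, z, hand], ...]. A call has 1 to 10 rows; each row shifts and turns the commanded pose from where the row before left it, along the tool's axes as they then stand; what a row does not reach is not made up. A row lasts 1/8 s, in which the tool goes at most 62.5 mm and 10.7 degrees, less where a joint would pass 70% of its speed; a pose out of reach is approached as far as the arm can. A call is refused whole if a number of a shift passes 62.5 or a number of a turn 10.7, either way. A call with a gripper value outside its range is refused whole. The fingers move at their own pace and stop on an object; the grip force is fixed at half the most. Time passes only in rows, so rows that do not move let the fingers close. It gives the time, the measured TCP pose, the force, the opening and the grip force at its end, in the units of the state.
- env.state(): the state, without advancing time (a new reading comes with each control period).
- env.read_camera(name): name is "scene" or "side" or "wrist"; returns a dict with "color" (480x640x3 uint8, red, green, blue), "z_map" (480x640 float32, mm along the optical axis (not along the pixel's ray), 0 where there is no reading), "camera_matrix" (3x3 intrinsics, pixels), "world_to_cam" (4x4, takes a point from world to camera coordinates). Camera axes: x right, y up, looking along -z (the intrinsics and any distortion apply to the point x, -y, -z); pixel columns grow to the right and rows downward; lengths in mm; the calibration is good to about 2 mm. The wrist camera is an equidistant fisheye: a pixel r from the principal point sees the ray r / f radians off the axis. A picture is of the moment at which its call begins.
- env.job_done(): hands the job in; it is judged then, once.
Trained networks look in the newest picture that a camera, given by its name, has taken for a name from the list of things; names that differ only in an ending like _2 or _b are one class to them, and where a whole thing is asked for, a point or a joint stands for the part that bears it (a point fixed in the world has none). Each returns a list of dicts, best first, with "score" (0 to 1); they miss things now and then, are a little off and sometimes report something else, mostly with a low value. They report only what shows in the picture. A call takes as long as a camera call. They do not tell look-alikes from the thing itself.
- env.recognise(camera, thing): "location" ([column, row] in pixels, amid what is visible of it).
The state is a dict: "t": time; "joints": joint angles; "qvel": joint speeds; "tau": joint torques, N m; "eef_pos": TCP position; "tcp_rot": TCP orientation; "ft_force": force on the tool from outside, world axes, zero at the start; "moment": the same for the moment, N m; "opening": opening from 0.0 (shut) to 1.0 (fully open); "grip_force": force on a finger pad.
Only numpy, scipy, OpenCV 4.12 (cv2) and the standard library are available. Lean on these libraries where they do the work, as an engineer would, in place of code of your own. Each camera call takes 0.05 s, during which the arm holds its last target. There are 200 camera calls.

## Working session

There is one attempt and no reset: what is moved stays moved. The work goes in short steps, Python scripts to look and compute and a tool call to move; the robot and the scene stay as the last step left them, time stands still between calls to the robot, and variables do not carry over. Pictures are saved under pics/ and viewed, at most 10 in all, crops included, and the job is handed in when it is done.

Besides the shell and the picture viewer there is one more tool, called after "Call:" as a command line: name --pt "numbers of a row" for each row, then --argument value for the rest. jog_arm: Moves the arm, as the interface text tells. Its arguments: {"type":"object","properties":{"motion":{"type":"array"}},"required":["motion"]}

```bash
mkdir -p pics; ls; cat > h.py <<'E'
import numpy as np, cv2
from cell import env
def world(c,u,v,z=None,r=2):
    K=np.array(c["camera_matrix"]);T=np.linalg.inv(np.array(c["world_to_cam"]))
    d=np.array([(u-K[0,2])/K[0,0],-(v-K[1,2])/K[1,1],-1.])
    D=T[:3,:3]@d;o=T[:3,3]
    if z is None:
        p=c["z_map"][int(v)-r:int(v)+r+1,int(u)-r:int(u)+r+1];p=p[p>0];s=np.median(p) if p.size else np.nan
    else: s=(z-o[2])/D[2]
    return o+s*D
def save(n,im): cv2.imwrite("pics/"+n,cv2.cvtColor(im,cv2.COLOR_RGB2BGR))
E
python3 - <<'E'
from h import *
print({k:np.round(v,3).tolist() for k,v in env.state().items()})
ims=[]
for n in("scene","side"):
    c=env.read_camera(n);save(n+"0.png",c["color"]);np.savez(n+"0.npz",**c)
    for t in("reader","button_top","filter_head","grip","dish","cup_1","timer","reagent_1","cartridge_3"):
        for r in env.recognise(n,t)[:3]:
            u,v=r["location"];print(n,t,round(r["score"],2),np.round([u,v]),np.round(world(c,u,v)))
E
```

```text
pics
{'t': 0.0, 'joints': [1.085, 0.492, 1.559, -0.0, 1.092, -0.106], 'qvel': [0.0, 0.0, -0.001, 0.002, -0.001, -0.001], 'tau': [0.002, -61.264, -25.819, 0.069, 0.048, -0.0], 'eef_pos': [231.596, 580.323, 291.637], 'tcp_rot': [-3.14, -0.0, 2.762], 'ft_force': [0.606, 1.083, -0.407], 'moment': [-0.016, -0.031, -0.076], 'grip_force': 0.0, 'opening': 1.0}
scene reader 0.89 [355. 300.] [487. -98.  59.]
scene reader 0.23 [267. 146.] [553. 455.  52.]
scene button_top 0.41 [344. 292.] [472. -77.  74.]
scene filter_head 0.87 [400. 352.] [ 500. -247.   53.]
scene filter_head 0.66 [375. 278.] [537. -96. 104.]
scene grip 0.9 [379. 278.] [ 544. -100.  102.]
scene grip 0.83 [402. 352.] [ 508. -243.   43.]
scene grip 0.63 [398. 406.] [ 434. -332.   44.]
scene dish 0.73 [374. 275.] [532. -94. 114.]
scene dish 0.69 [280. 207.] [493. 267.   9.]
scene cup_1 0.94 [332. 219.] [566. 127.  58.]
scene timer 0.59 [399. 406.] [ 435. -333.   42.]
scene reagent_1 0.89 [448. 374.] [ 553. -332.   53.]
scene cartridge_3 0.7 [266. 145.] [551. 457.  52.]
scene cartridge_3 0.48 [332. 218.] [566. 127.  58.]
side reader 0.69 [390. 266.] [481. -71.  74.]
side filter_head 0.73 [457. 273.] [ 501. -230.   51.]
side filter_head 0.69 [405. 240.] [529. -95. 122.]
side grip 0.94 [405. 244.] [531. -97. 102.]
side grip 0.67 [455. 272.] [ 505. -226.   49.]
side dish 0.96 [249. 248.] [504. 277.   8.]
side timer 0.81 [494. 309.] [ 430. -321.   39.]
side reagent_1 0.61 [496. 262.] [ 547. -321.   50.]
side reagent_1 0.3 [496. 309.] [ 431. -324.   42.]
side cartridge_3 0.58 [177. 212.] [547. 465.  58.]
```

```bash
python3 - <<'E'
from h import *
a=cv2.imread("pics/scene0.png")[120:440,220:500];b=cv2.imread("pics/side0.png")[180:340,150:550]
cv2.imwrite("pics/c0.png",np.vstack([cv2.resize(np.hstack([a[:0]]) if 0 else b,(800,320))]))
cv2.imwrite("pics/c1.png",cv2.resize(a,(525,600)))
E
```

```text
(no output)
```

View pics/c1.png

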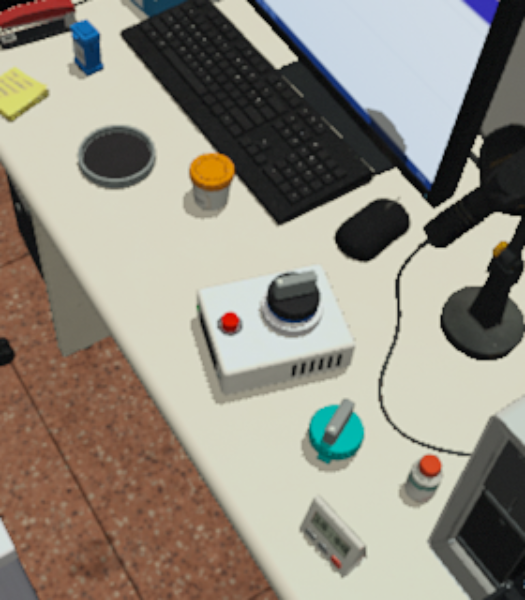

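View pics/c0.png

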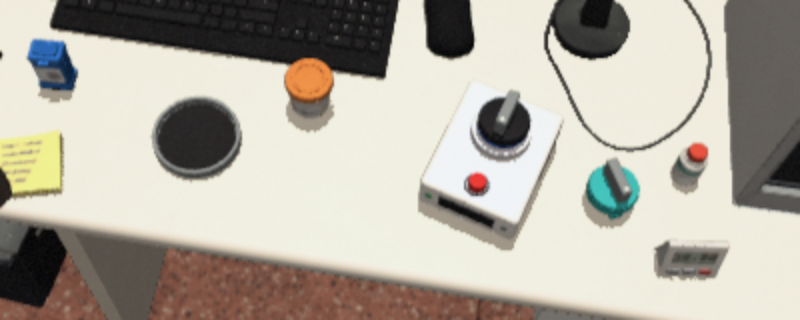

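The crops show two head-shaped things. The black one sits in the white reader at scene (377,276) / side (405,243), with the red button at scene (343,292). The turquoise look-alike is loose on the desk at scene (400,352). The black one is the target: it matches on colour and sits in the reader. The dish is at scene (282,203). Next I'll measure these more precisely.

```bash
cat >> h.py <<'E'
def cloud(c):
    K=np.array(c["camera_matrix"]);T=np.linalg.inv(np.array(c["world_to_cam"]))
    v,u=np.mgrid[:480,:640];s=c["z_map"]
    d=np.stack([(u-K[0,2])/K[0,0]*s,-(v-K[1,2])/K[1,1]*s,-s],-1)
    P=d@T[:3,:3].T+T[:3,3];P[s<=0]=np.nan;return P
E
python3 - <<'E'
from h import *
for n in("scene","side"):
    c=np.load(n+"0.npz");P=cloud(c);I=c["color"].astype(int);R,G,B=I[...,0],I[...,1],I[...,2]
    near=lambda x,y,r:np.hypot(P[...,0]-x,P[...,1]-y)<r
    red=(R>150)&(G<70)&(B<70)&near(470,-80,40)
    v,u=np.nonzero(red);print(n,"button",len(u),np.round(world(c,u.mean(),v.mean(),73),1),np.nanmedian(P[red],0).round(1))
    g=near(535,-96,45)&(P[...,2]>120)&(P[...,2]<140)
    Q=P[g];print("grip top",len(Q),Q.mean(0).round(1))
    r=cv2.minAreaRect(Q[:,:2].astype(np.float32));print(r)
    top=(abs(P[...,2]-60)<4)&near(510,-85,140)&(R>150)&(abs(R-B)<40)
    m=cv2.morphologyEx(top.astype(np.uint8),cv2.MORPH_OPEN,np.ones((3,3)))>0
    r=cv2.minAreaRect(P[m][:,:2].astype(np.float32));print("top",m.sum(),r,np.median(P[m][:,2]))
    d=near(500,272,75)&(P[...,2]>11)&(P[...,2]<25);Q=P[d]
    A=np.c_[Q[:,:2],np.ones(len(Q))];s=np.linalg.lstsq(A,(Q[:,:2]**2).sum(1),rcond=None)[0]
    print("dish",len(Q),s[:2]/2,np.sqrt(s[2]+(s[:2]**2).sum()/4))
    desk=near(500,130,100)&(P[...,1]<80)&(P[...,1]>50);print("desk z",np.nanmedian(P[desk][:,2]))
E
```

```text
scene button 50 [471.  -70.3  73. ] [470.4 -71.4  75.2]
grip top 166 [542.7 -92.4 127.3]
((544.056884765625, -90.69444274902344), (16.370473861694336, 47.4647331237793), 76.25714111328125)
top 1968 ((525.0928344726562, -85.38218688964844), (125.28895568847656, 159.17189025878906), 73.68242645263672) 60.87930882686794
dish 352 [505.01792535 277.42153355] 49.42378516053657
desk z 0.27376309239264174
side button 47 [470.6 -69.   73. ] [468.9 -68.5  75.4]
grip top 123 [541.1 -88.9 128.1]
((542.6282958984375, -88.74542999267578), (14.382918357849121, 47.7261962890625), 74.80305480957031)
top 1550 ((523.8203735351562, -83.52116394042969), (123.64595794677734, 160.1983642578125), 73.89743041992188) 60.72636333530647
dish 419 [504.10247001 279.48669839] 48.281270055269765
desk z -0.037460371240285895
```

Call:
jog_arm --pt "0 0 0 -46.4 -32.3 0 95" --pt "0 0 0 -46.4 -32.3 0 95" --pt "0 0 0 -46.4 -32.3 0 95" --pt "0 0 0 -46.4 -32.3 0 95" --pt "0 0 0 -46.4 -32.3 0 95" --pt "0 0 0 -46.4 -32.3 0 95" --pt "0 0 0 -46.4 -32.3 0 95" --pt "0 0 0 -23 -48 0 95" --pt "0 0 0 -23 -48 0 95" --pt "0 0 0 -23 -48 0 95"

```text
t: 2.25
eef_pos: [460.2, 89.1, 292.4]
tcp_rot: [3.141, 0.001, 2.762]
ft_force: [1.4, -0.2, -0.4]
opening: 1.001
grip_force: 0.0
```

Call:
jog_arm --pt "0 0 0 -23 -48 0 95" --pt "0 0 0 -23 -48 0 95" --pt "0 0 0 -23 -48 0 95" --pt "0 0 0 0 0 0 95" --pt "0 0 0 0 0 0 95"

```text
t: 2.88
eef_pos: [470.8, -68.3, 292.2]
tcp_rot: [3.141, -0.0, 2.761]
ft_force: [-0.5, 0.5, -0.7]
opening: 1.0
grip_force: 0.0
```

```bash
cat >> h.py <<'E'
def cloudw(c):
    K=np.array(c["camera_matrix"]);T=np.linalg.inv(np.array(c["world_to_cam"]));s=c["z_map"]
    v,u=np.mgrid[:480,:640];x=(u-K[0,2])/K[0,0];y=(v-K[1,2])/K[1,1];r=np.hypot(x,y)+1e-9
    k=np.where(r<1.5,np.tan(np.minimum(r,1.5)),np.nan)/r
    P=np.stack([x*k*s,-y*k*s,-s],-1)@T[:3,:3].T+T[:3,3];P[s<=0]=np.nan;return P
E
python3 - <<'E'
from h import *
s=env.state();print(s["t"],np.round(s["eef_pos"],1),np.round(s["tcp_rot"],3),np.round(s["joints"],3),np.round(s["ft_force"],1))
c=env.read_camera("wrist");save("w0.png",c["color"]);P=cloudw(c);I=c["color"].astype(int);R,G,B=I[...,0],I[...,1],I[...,2]
near=lambda x,y,r:np.hypot(P[...,0]-x,P[...,1]-y)<r
red=(R>130)&(G<80)&(B<80)&near(470,-70,30);print("button",red.sum(),np.nanmean(P[red],0))
g=near(543,-90,45)&(P[...,2]>122)&(P[...,2]<140);Q=P[g];print("grip",len(Q))
if len(Q)>9:print(Q.mean(0),cv2.minAreaRect(Q[:,:2].astype(np.float32)))
top=(abs(P[...,2]-60)<5)&near(525,-85,120)&(R>120)
m=cv2.morphologyEx(top.astype(np.uint8),cv2.MORPH_OPEN,np.ones((3,3)))>0
print("top",m.sum(),cv2.minAreaRect(P[m][:,:2].astype(np.float32)) if m.any() else 0)
E
```

```text
2.875 [470.8 -68.3 292.2] [ 3.141 -0.     2.761] [-0.283  0.28   1.912  0.     0.95  -1.474] [-0.5  0.5 -0.7]
button 403 [470.66644013 -68.10009923  72.8144083 ]
grip 522
[530.90412687 -85.65515642 126.29426838] ((532.6195678710938, -86.546630859375), (14.241231918334961, 27.391878128051758), 73.67385864257812)
top 12519 ((518.24267578125, -82.21705627441406), (122.82890319824219, 147.1107635498047), 73.62104797363281)
```

Call:
jog_arm --pt "0 0 0 0 0 30 0" --pt "0 0 0 0 0 30 0" --pt "0 0 0 0 0 30 0" --pt "0 0 0 0 0 25 0" --pt "0 0 0 0 0 15 0" --pt "0 0 0 0 0 5 0" --pt "0 0 0 0 0 0 0" --pt "0 0 0 0 0 0 0"

```text
t: 3.92
eef_pos: [471.2, -68.3, 157.9]
tcp_rot: [3.141, 0.001, 2.762]
ft_force: [0.7, 0.8, -0.2]
opening: 0.212
grip_force: 0.0
```

Call:
jog_arm --pt "0 0 0 0 0 2 0" --pt "0 0 0 0 0 2 0" --pt "0 0 0 0 0 2 0" --pt "0 0 0 0 0 2 0" --pt "0 0 0 0 0 0 0"

```text
t: 4.55
eef_pos: [470.9, -68.6, 149.1]
tcp_rot: [3.142, -0.0, 2.762]
ft_force: [0.3, -0.5, 0.3]
opening: 0.004
grip_force: 0.2
```

Call:
jog_arm --pt "0 0 0 0 0 1.5 0" --pt "0 0 0 0 0 1.5 0"

```text
t: 4.8
eef_pos: [470.9, -68.6, 146.2]
tcp_rot: [3.142, 0.0, 2.762]
ft_force: [-0.6, -1.1, 5.4]
opening: 0.004
grip_force: 2.4
```

Call:
jog_arm --pt "0 0 0 0 0 1 0" --pt "0 0 0 0 0 1 0"

```text
t: 5.05
eef_pos: [470.9, -68.6, 144.2]
tcp_rot: [3.142, 0.0, 2.762]
ft_force: [-1.4, -0.8, 4.0]
opening: 0.004
grip_force: 2.4
```

Call:
jog_arm --pt "0 0 0 0 0 1 0"

```text
t: 5.18
eef_pos: [471.0, -68.6, 143.7]
tcp_rot: [3.141, 0.0, 2.762]
ft_force: [-5.1, 0.7, 25.9]
opening: 0.005
grip_force: 12.9
```

Call:
jog_arm --pt "0 0 0 0 0 -10 0" --pt "0 0 0 0 0 -50 0" --pt "0 0 0 0 0 -50 95" --pt "0 0 10.3 0 0 0 95" --pt "0 0 10.3 0 0 0 95" --pt "0 0 10.3 0 0 0 95" --pt "0 0 10.3 0 0 0 95" --pt "0 0 10.3 0 0 0 95" --pt "0 0 10.3 0 0 0 95" --pt "0 0 10.3 0 0 0 95"

```text
t: 6.42
eef_pos: [470.8, -68.5, 253.2]
tcp_rot: [-3.141, -0.0, 1.498]
ft_force: [0.3, -0.7, 0.7]
opening: 0.791
grip_force: 0.0
```

Call:
jog_arm --pt "0 0 10.3 0 0 0 95" --pt "0 0 10.3 0 0 0 95" --pt "0 0 10.3 0 0 0 95" --pt "0 0 10.3 0 0 0 95" --pt "0 0 10.3 0 0 0 95" --pt "0 0 10.3 0 0 0 95" --pt "0 0 10.3 0 0 0 95" --pt "0 0 10.3 0 0 0 95" --pt "0 0 10.3 0 0 0 95" --pt "0 0 0 0 0 0 95"

```text
t: 7.68
eef_pos: [470.8, -68.5, 253.2]
tcp_rot: [-3.141, 0.0, -0.113]
ft_force: [-0.5, -0.1, 0.6]
opening: 1.0
grip_force: 0.0
```

```bash
python3 - <<'E'
from h import *
s=env.state();print(s["t"],np.round(s["eef_pos"],1),np.round(s["tcp_rot"],3),np.round(s["joints"],3),np.round(s["ft_force"],1))
c=env.read_camera("wrist");save("w1.png",c["color"]);P=cloudw(c);I=c["color"].astype(int);R,G,B=I[...,0],I[...,1],I[...,2]
near=lambda x,y,r:np.hypot(P[...,0]-x,P[...,1]-y)<r
red=(R>130)&(G<80)&(B<80)&near(470,-70,30);print("button",red.sum(),np.nanmedian(P[red],0))
g=near(543,-90,45)&(P[...,2]>122)&(P[...,2]<140);Q=P[g];print("grip",len(Q))
if len(Q)>9:print(Q.mean(0),cv2.minAreaRect(Q[:,:2].astype(np.float32)))
E
```

```text
7.675 [470.8 -68.5 253.2] [-3.141  0.    -0.113] [-0.283  0.332  1.961  0.     0.849  1.4  ] [-0.5 -0.1  0.6]
button 459 [472.13764139 -68.66093434  65.01607378]
grip 1872
[543.350349   -89.32581597 126.63979167] ((543.261962890625, -89.49044799804688), (14.516493797302246, 47.66383361816406), 73.73177337646484)
```

View pics/w1.png

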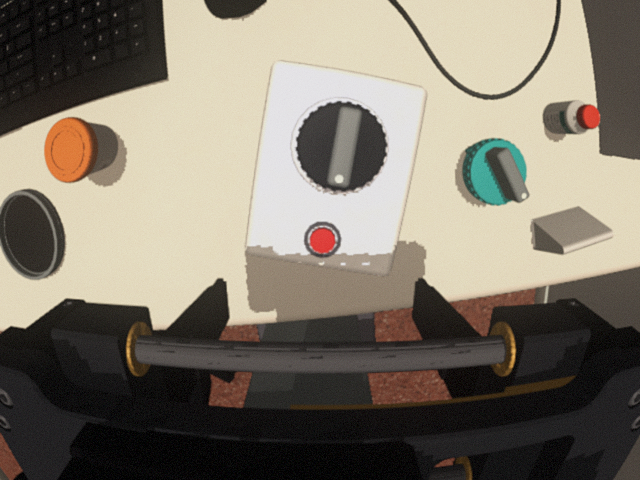

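The wrist view shows the button down at (322,240), measured at z≈65. The black head is upright at (342,147) and the turquoise one at (495,172) is untouched. Next I'll move over the black head and grasp it.

Call:
jog_arm --pt "0 0 9.8 0 0 0 60" --pt "0 0 0 38 0 0 60" --pt "0 0 0 37.5 -0.2 0 50" --pt "0 0 0 0 0 25 50" --pt "0 0 0 0 0 25 50" --pt "0 0 0 0 0 15 50" --pt "0 0 0 0 0 6 50" --pt "0 0 0 0 0 0 50"

```text
t: 8.72
eef_pos: [543.5, -89.7, 182.4]
tcp_rot: [-3.141, -0.0, -0.285]
ft_force: [0.5, 1.3, -0.3]
opening: 0.525
grip_force: 0.0
```

Call:
jog_arm --pt "0 0 0 0 0 0 0" --pt "0 0 0 0 0 0 0" --pt "0 0 0 0 0 0 0" --pt "0 0 0 0 0 0 0" --pt "0 0 0 0 0 0 0" --pt "0 0 0 0 0 0 0"

```text
t: 9.48
eef_pos: [543.4, -89.6, 182.2]
tcp_rot: [-3.141, 0.0, -0.286]
ft_force: [-0.7, 0.3, -0.4]
opening: 0.146
grip_force: 30.0
```

Call:
jog_arm --pt "0 0 -7 0 0 0 0" --pt "0 0 -7 0 0 0 0" --pt "0 0 -7 0 0 0 0" --pt "0 0 -7 0 0 0 0" --pt "0 0 -7 0 0 0 0" --pt "0 0 -7 0 0 0 0" --pt "0 0 -7 0 0 0 0" --pt "0 0 -7 0 0 0 0" --pt "0 0 -7 0 0 0 0" --pt "0 0 -5 0 0 0 0"

```text
t: 10.72
eef_pos: [543.4, -89.6, 182.2]
tcp_rot: [-3.141, -0.0, 0.905]
ft_force: [1.0, 0.1, -0.7]
opening: 0.146
grip_force: 30.0
```

```bash
cat > s.py <<'E'
from h import *
s=env.state();print(s["t"],np.round(s["eef_pos"],1),"yaw",np.degrees(s["tcp_rot"][2]).round(2),"j6",round(s["joints"][5],3),np.round(s["ft_force"],1),np.round(s["moment"],3),"tau6",round(s["tau"][5],3),s["opening"],s["grip_force"])
E
python3 s.py
```

```text
10.725 [543.4 -89.6 182.2] yaw 51.83 j6 0.383 [ 1.   0.1 -0.7] [0.001 0.136 0.012] tau6 0.911 0.1464213818052431 29.992437958717346
```

Call:
jog_arm --pt "0 0 -2 0 0 0 0" --pt "0 0 -2 0 0 0 0" --pt "0 0 -2 0 0 0 0"

```text
t: 11.1
eef_pos: [543.4, -89.6, 182.2]
tcp_rot: [-3.142, -0.0, 1.007]
ft_force: [0.3, -1.1, -1.1]
opening: 0.145
grip_force: 30.0
```

```bash
python3 s.py
```

```text
11.1 [543.4 -89.6 182.2] yaw 57.72 j6 0.28 [ 0.3 -1.1 -1.1] [-0.086  0.121 -0.018] tau6 0.481 0.14488252667865084 29.990980625152588
```

Call:
jog_arm --pt "0 0 -2 0 0 0 0" --pt "0 0 -2 0 0 0 0" --pt "0 0 -2 0 0 0 0"

```text
t: 11.48
eef_pos: [543.4, -89.7, 182.2]
tcp_rot: [3.142, -0.0, 1.113]
ft_force: [-0.1, -0.1, -2.0]
opening: 0.149
grip_force: 30.0
```

```bash
python3 s.py
```

```text
11.475 [543.4 -89.7 182.2] yaw 63.76 j6 0.174 [-0.1 -0.1 -2. ] [-0.093  0.054  0.03 ] tau6 0.464 0.14892315507688952 29.99088853597641
```

Call:
jog_arm --pt "0 0 -2 0 0 0 0" --pt "0 0 -2 0 0 0 0" --pt "0 0 -2 0 0 0 0"

```text
t: 11.85
eef_pos: [543.4, -89.6, 182.2]
tcp_rot: [3.142, -0.0, 1.218]
ft_force: [-1.1, -0.5, -1.3]
opening: 0.144
grip_force: 30.0
```

```bash
python3 s.py
```

```text
11.85 [543.4 -89.6 182.2] yaw 69.77 j6 0.069 [-1.1 -0.5 -1.3] [-0.107  0.034  0.039] tau6 0.462 0.14366107146085666 29.990955591201782
```

Call:
jog_arm --pt "0 0 -2 0 0 0 0" --pt "0 0 -2 0 0 0 0" --pt "0 0 -2 0 0 0 0"

```text
t: 12.22
eef_pos: [543.4, -89.6, 182.2]
tcp_rot: [3.142, -0.0, 1.323]
ft_force: [1.1, -0.2, -0.8]
opening: 0.146
grip_force: 30.0
```

```bash
python3 s.py
```

```text
12.225 [543.4 -89.6 182.2] yaw 75.78 j6 -0.035 [ 1.1 -0.2 -0.8] [-0.124  0.097 -0.027] tau6 0.461 0.14635187549129405 29.99105930328369
```

Call:
jog_arm --pt "0 0 -2 0 0 0 0" --pt "0 0 -2 0 0 0 0" --pt "0 0 -2 0 0 0 0"

```text
t: 12.6
eef_pos: [543.4, -89.6, 182.2]
tcp_rot: [3.142, -0.0, 1.426]
ft_force: [0.7, 3.7, -1.5]
opening: 0.154
grip_force: 30.9
```

```bash
python3 s.py
```

```text
12.6 [543.4 -89.6 182.2] yaw 81.69 j6 -0.139 [ 0.7  3.7 -1.5] [ 0.456  0.049 -0.795] tau6 -0.427 0.15379166507474215 30.907148122787476
```

Call:
jog_arm --pt "0 0 -2 0 0 0 0" --pt "0 0 -2 0 0 0 0" --pt "0 0 -2 0 0 0 0"

```text
t: 12.98
eef_pos: [543.4, -89.6, 182.2]
tcp_rot: [3.141, -0.0, 1.531]
ft_force: [0.4, 3.4, -0.9]
opening: 0.168
grip_force: 32.9
```

```bash
python3 s.py
```

```text
12.975 [543.4 -89.6 182.2] yaw 87.74 j6 -0.244 [ 0.4  3.4 -0.9] [ 0.525 -0.116 -0.952] tau6 -0.499 0.16812905862470384 32.90345317684114
```

The moment rose at about 81°, so the head is against its stop. I'll ease back by the overshoot and lift carefully.

Call:
jog_arm --pt "0 0 4 0 0 0 0" --pt "0 0 3.5 0 0 0 0" --pt "0 0 0 0 0 0 0"

```text
t: 13.35
eef_pos: [543.5, -89.7, 182.2]
tcp_rot: [3.141, 0.0, 1.401]
ft_force: [1.1, -1.3, -1.5]
opening: 0.15
grip_force: 29.7
```

```bash
python3 s.py
```

```text
13.35 [543.5 -89.7 182.2] yaw 80.26 j6 -0.113 [ 1.1 -1.3 -1.5] [-0.129  0.092 -0.263] tau6 0.159 0.149969150369439 29.74073678255081
```

Call:
jog_arm --pt "0 0 0 0 0 -2 0" --pt "0 0 0 0 0 -2 0" --pt "0 0 0 0 0 -2 0"

```text
t: 13.72
eef_pos: [543.0, -89.5, 186.6]
tcp_rot: [-3.139, -0.0, 1.399]
ft_force: [7.3, -0.2, -38.3]
opening: 0.15
grip_force: 29.8
```

```bash
python3 s.py
```

```text
13.725 [543.  -89.5 186.6] yaw 80.16 j6 -0.112 [  7.3  -0.2 -38.3] [-0.305 -1.575 -0.39 ] tau6 -0.41 0.14982655707834253 29.81510728597641
```

It's blocked at about 4 mm of lift, so I'll go back down and look at the head's actual angle.

Call:
jog_arm --pt "0 0 0 0 0 2 0" --pt "0 0 0 0 0 2 0" --pt "0 0 0 0 0 2 0" --pt "0 0 0 0 0 0 0"

```text
t: 14.22
eef_pos: [543.4, -89.6, 183.4]
tcp_rot: [3.141, 0.0, 1.399]
ft_force: [-2.2, -0.6, 4.7]
opening: 0.15
grip_force: 29.9
```

```bash
python3 s.py; python3 - <<'E'
from h import *
ims=[]
for n,(x,y) in(("scene",(375,285)),("side",(405,255))):
    c=env.read_camera(n);np.savez(n+"1.npz",**c)
    ims.append(cv2.resize(c["color"][y-75:y+45,x-55:x+55],(390,425),interpolation=cv2.INTER_CUBIC))
save("g1.png",np.hstack(ims))
c=env.read_camera("wrist");np.savez("w1.npz",**c)
P=cloudw(c);I=c["color"].astype(int);red=(I[...,0]>110)&(I[...,1]<80)&(I[...,2]<80)&(np.hypot(P[...,0]-471,P[...,1]+69)<30);print(red.sum(),np.nanmedian(P[red],0))
E
```

```text
14.225 [543.4 -89.6 183.4] yaw 80.15 j6 -0.112 [-2.2 -0.6  4.7] [ 0.024  0.578 -0.422] tau6 -0.418 0.14997304944828097 29.938732981681824
712 [471.70618299 -68.02933646  64.93211795]
```

View pics/g1.png

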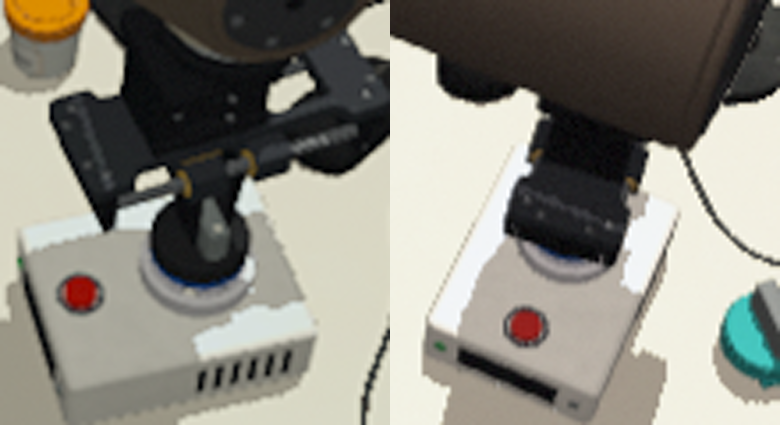

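The views show the head still seated and gripped squarely, with the button down (z≈65). I'll back off about 5°, to the middle of the release window, and try the lift again.

Call:
jog_arm --pt "0 0 2.5 0 0 0 0" --pt "0 0 2.5 0 0 0 0" --pt "0 0 0 0 0 0 0"

```text
t: 14.75
eef_pos: [543.6, -89.7, 182.8]
tcp_rot: [3.141, 0.0, 1.313]
ft_force: [0.6, -0.6, -0.6]
opening: 0.141
grip_force: 29.9
```

```bash
python3 s.py
```

```text
14.75 [543.6 -89.7 182.8] yaw 75.2 j6 -0.025 [ 0.6 -0.6 -0.6] [-0.083  0.106 -0.011] tau6 0.369 0.14104331389505298 29.939473271369934
```

Call:
jog_arm --pt "0 0 0 0 0 -2 0" --pt "0 0 0 0 0 -1.5 0"

```text
t: 15.0
eef_pos: [543.4, -89.6, 185.9]
tcp_rot: [3.141, -0.0, 1.312]
ft_force: [0.9, -0.5, -4.0]
opening: 0.145
grip_force: 29.9
```

```bash
python3 s.py
```

```text
15.0 [543.4 -89.6 185.9] yaw 75.18 j6 -0.025 [ 0.9 -0.5 -4. ] [-0.111  0.055 -0.007] tau6 -0.012 0.14518873727822004 29.93607670068741
```

Call:
jog_arm --pt "0 0 0 0 0 -1 0" --pt "0 0 0 0 0 -1 0"

```text
t: 15.25
eef_pos: [543.4, -89.6, 187.7]
tcp_rot: [-3.141, -0.0, 1.311]
ft_force: [-0.4, -0.9, -5.1]
opening: 0.144
grip_force: 29.9
```

```bash
python3 s.py
```

```text
15.25 [543.4 -89.6 187.7] yaw 75.14 j6 -0.024 [-0.4 -0.9 -5.1] [-0.189  0.026 -0.055] tau6 -0.098 0.1441980904914886 29.92449313402176
```

Call:
jog_arm --pt "0 0 0 0 0 -1.5 0" --pt "0 0 0 0 0 -1.5 0"

```text
t: 15.5
eef_pos: [543.3, -89.6, 190.6]
tcp_rot: [-3.141, -0.0, 1.311]
ft_force: [0.5, -0.2, -5.9]
opening: 0.146
grip_force: 29.9
```

```bash
python3 s.py
```

```text
15.5 [543.3 -89.6 190.6] yaw 75.13 j6 -0.024 [ 0.5 -0.2 -5.9] [-0.095 -0.082 -0.135] tau6 -0.18 0.1460462673182507 29.91637498140335
```

Call:
jog_arm --pt "0 0 0 0 0 -3 0" --pt "0 0 0 0 0 -3 0" --pt "0 0 0 0 0 -4 0" --pt "0 0 0 0 0 -4 0"

```text
t: 16.0
eef_pos: [543.5, -89.6, 205.3]
tcp_rot: [3.141, -0.0, 1.312]
ft_force: [0.4, -0.1, -1.5]
opening: 0.141
grip_force: 29.9
```

```bash
python3 s.py
```

```text
16.0 [543.5 -89.6 205.3] yaw 75.15 j6 -0.024 [ 0.4 -0.1 -1.5] [-0.089  0.102  0.046] tau6 -0.001 0.14110448911278045 29.938859939575195
```

Call:
jog_arm --pt "0 0 0 0 0 -10 0" --pt "0 0 0 0 0 -25 0" --pt "0 0 0 0 0 -30 0" --pt "0 0 0 0 0 0 0"

```text
t: 16.5
eef_pos: [544.0, -89.7, 272.1]
tcp_rot: [3.137, 0.0, 1.312]
ft_force: [0.4, 0.3, -1.9]
opening: 0.143
grip_force: 29.9
```

```bash
python3 s.py; python3 - <<'E'
from h import *
ims=[]
for n,(x,y) in(("scene",(375,265)),("side",(405,245))):
    c=env.read_camera(n);np.savez(n+"2.npz",**c)
    ims.append(cv2.resize(c["color"][y-80:y+60,x-65:x+65],(390,420),interpolation=cv2.INTER_CUBIC))
save("g2.png",np.hstack(ims))
E
```

```text
16.5 [544.  -89.7 272.1] yaw 75.15 j6 -0.024 [ 0.4  0.3 -1.9] [-0.072  0.151 -0.027] tau6 0.0 0.14323370120629386 29.939154982566833
```

View pics/g2.png

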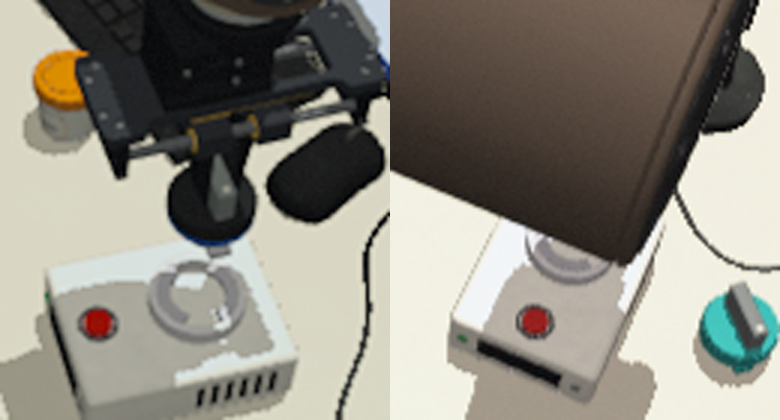

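The head is off the reader and held upright at crop (210,205), above the empty collar. Next I'll carry it to the dish.

Call:
jog_arm --pt "0 0 0 25 -9.6 0 0" --pt "0 0 0 43 -16.5 0 0" --pt "0 0 0 43 -16.5 0 0" --pt "0 0 0 43 -16.5 0 0" --pt "0 0 0 43 -16.5 0 0" --pt "0 0 0 43 -16.5 0 0" --pt "0 0 0 43 -16.5 0 0" --pt "0 0 0 43 -16.5 0 0" --pt "0 0 0 21 -7.8 0 0" --pt "0 0 0 0 0 0 0"

```text
t: 17.85
eef_pos: [503.3, 280.9, 268.4]
tcp_rot: [-3.14, 0.001, 1.314]
ft_force: [0.1, 0.1, -1.4]
opening: 0.142
grip_force: 29.9
```

```bash
python3 s.py; python3 - <<'E'
from h import *
c=env.read_camera("wrist");P=cloudw(c);save("w2.png",c["color"])
def fit(Q):
    for _ in range(4):
        s=np.linalg.lstsq(np.c_[Q[:,:2],np.ones(len(Q))],(Q[:,:2]**2).sum(1),rcond=None)[0]
        o=s[:2]/2;r=np.sqrt(s[2]+o@o);e=np.abs(np.hypot(*(Q[:,:2]-o).T)-r);Q=Q[e<max(3,1.5*np.median(e))]
    return o,r,len(Q)
d=(np.hypot(P[...,0]-504,P[...,1]-279)<65)&(P[...,2]>11)&(P[...,2]<22);print("dish",d.sum(),fit(P[d]) if d.sum()>20 else 0)
E
```

```text
17.85 [503.3 280.9 268.4] yaw 75.27 j6 0.652 [ 0.1  0.1 -1.4] [-0.09   0.141  0.005] tau6 0.319 0.1421119548312127 29.939369559288025
dish 1243 (array([503.90148518, 280.57355254]), np.float64(51.93799322184492), 1227)
```

View pics/w2.png

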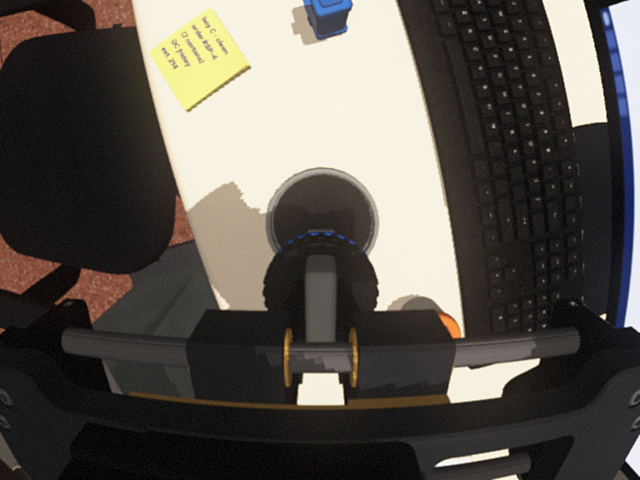

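The dish is at (322,215) in the wrist view, fitted at (503.9, 280.6). The head is within 1 mm of being over its centre, so I'll lower it.

Call:
jog_arm --pt "0 0 0 0 0 35 0" --pt "0 0 0 0 0 40 0" --pt "0 0 0 0 0 35 0" --pt "0 0 0 0 0 18 0" --pt "0 0 0 0 0 6 0" --pt "0 0 0 0 0 2 0" --pt "0 0 0 0 0 0 0"

```text
t: 18.77
eef_pos: [504.2, 279.7, 134.4]
tcp_rot: [3.141, -0.001, 1.311]
ft_force: [-0.1, -0.8, -1.5]
opening: 0.149
grip_force: 29.9
```

Call:
jog_arm --pt "0 0 0 0 0 1 0" --pt "0 0 0 0 0 1 0"

```text
t: 19.02
eef_pos: [504.0, 279.9, 132.1]
tcp_rot: [3.141, -0.001, 1.312]
ft_force: [0.6, 1.1, -1.9]
opening: 0.148
grip_force: 29.9
```

Call:
jog_arm --pt "0 0 0 0 0 0.7 0"

```text
t: 19.15
eef_pos: [504.0, 279.9, 131.1]
tcp_rot: [3.141, -0.0, 1.312]
ft_force: [0.8, -0.3, -1.9]
opening: 0.146
grip_force: 29.9
```

Call:
jog_arm --pt "0 0 0 0 0 0.7 0" --pt "0 0 0 0 0 0.5 0"

```text
t: 19.4
eef_pos: [504.0, 279.9, 129.8]
tcp_rot: [-3.142, -0.0, 1.312]
ft_force: [-0.7, 0.5, -0.7]
opening: 0.144
grip_force: 29.9
```

Call:
jog_arm --pt "0 0 0 0 0 0.5 0" --pt "0 0 0 0 0 0 0"

```text
t: 19.65
eef_pos: [504.0, 279.8, 129.3]
tcp_rot: [-3.142, -0.0, 1.311]
ft_force: [-1.0, -0.3, -1.4]
opening: 0.147
grip_force: 29.9
```

Call:
jog_arm --pt "0 0 0 0 0 0.5 0" --pt "0 0 0 0 0 0 0"

```text
t: 19.9
eef_pos: [504.0, 279.8, 128.8]
tcp_rot: [3.142, -0.0, 1.311]
ft_force: [-0.5, 0.2, -1.1]
opening: 0.145
grip_force: 29.9
```

Call:
jog_arm --pt "0 0 0 0 0 0.5 0" --pt "0 0 0 0 0 0 0"

```text
t: 20.15
eef_pos: [503.9, 279.9, 128.3]
tcp_rot: [-3.142, -0.0, 1.311]
ft_force: [0.4, 0.1, -1.2]
opening: 0.144
grip_force: 29.9
```

Call:
jog_arm --pt "0 0 0 0 0 0.5 0" --pt "0 0 0 0 0 0 0"

```text
t: 20.4
eef_pos: [504.0, 279.9, 128.2]
tcp_rot: [3.141, -0.0, 1.311]
ft_force: [-0.7, 0.2, 5.2]
opening: 0.144
grip_force: 29.9
```

The head has touched down with a contact force of about 5 N, so I'll release it and back off.

Call:
jog_arm --pt "0 0 0 0 0 0 45" --pt "0 0 0 0 0 0 45" --pt "0 0 0 0 0 0 45" --pt "0 0 0 0 0 0 45" --pt "0 0 0 0 0 -10 45" --pt "0 0 0 0 0 -30 45" --pt "0 0 0 0 0 -50 45" --pt "0 0 0 0 0 -50 45"

```text
t: 21.4
eef_pos: [503.8, 279.7, 270.0]
tcp_rot: [3.142, -0.0, 1.311]
ft_force: [1.0, 0.4, 0.6]
opening: 0.474
grip_force: 0.0
```

Call:
jog_arm --pt "0 0 0 -50 0 0 45" --pt "0 0 0 -50 0 0 45" --pt "0 0 0 -50 0 0 45" --pt "0 0 0 0 0 0 45"

```text
t: 21.9
eef_pos: [464.8, 132.7, 268.7]
tcp_rot: [3.141, -0.0, 1.308]
ft_force: [0.6, 0.2, -0.6]
opening: 0.475
grip_force: 0.0
```

```bash
python3 s.py; python3 - <<'E'
from h import *
for n in("scene","side","wrist"):
    c=env.read_camera(n);P=cloudw(c) if n=="wrist" else cloud(c);save(n+"9.png",c["color"])
    g=(np.hypot(P[...,0]-504,P[...,1]-280)<45)&(P[...,2]>66)&(P[...,2]<90)
    if g.sum()>9:print(n,g.sum(),P[g].mean(0).round(1),cv2.minAreaRect(P[g][:,:2].astype(np.float32)),np.percentile(P[g][:,2],[5,95]))
a=cv2.imread("pics/side9.png")[180:340,150:550];cv2.imwrite("pics/f.png",cv2.resize(a,(800,320)))
E
```

```text
21.9 [464.8 132.7 268.7] yaw 74.97 j6 0.404 [ 0.6  0.2 -0.6] [-0.082  0.038 -0.003] tau6 -0.613 0.4751134661987041 0.0
scene 14 [506.1 263.3  74.3] ((506.5054931640625, 265.1084289550781), (27.147464752197266, 2.9270853996276855), 74.1751708984375) [68.72893284 78.36581566]
wrist 1050 [503.6 280.   72.6] ((503.6712646484375, 281.1594543457031), (48.31170654296875, 13.82581901550293), 75.01614379882812) [70.40292191 74.30598728]
```

View pics/f.png

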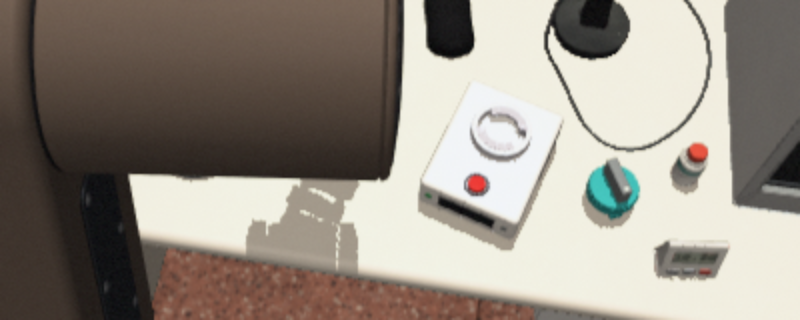

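The picture shows the reader empty at (500,130), the button down, and the other things in view unmoved. The wrist depth puts the grip top level at z≈73–74, centred in the dish, so the head is standing upright. Handing in.

```bash
python3 -c "
from cell import env
print(env.job_done())"
```

```text
the job is handed in; nothing more can be done
None
```

The job is handed in: I pressed the button fully down, twisted the black filter head off the reader (the first lift caught at about 38 N, so I eased back 5° and it came free), and left it standing upright and released in the middle of the grey dish at about 22 s.

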